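# Close the tuck lid of a chocolate gift box

## Task

Close the gift box of chocolates: push the standing lid flap over with a fingertip, press it down flat, and slide it forward until its free edge is tucked fully home beneath the lip at the front of the box, then let go so that the lip alone holds it shut. Do not grip the flap: touch only its outside, never its cream inner lining or the chocolates. Leave the other things on the counter standing where they are.

Things in the scene. Friction and masses are not known exactly. Their poses are not given: they have to be found in the camera images.
- gift_box: Open kraft-board gift box 150 (x) x 160 (y) mm, fixed in a steel packing plate 172 x 184 x 4 mm: it cannot move. Origin: centre of the plate's underside, on the counter; z up, +x from the hinge side to the lip side. Side walls reach z = 54 mm. The flap's hinge line runs along box y at x = -68 mm (flap not slid), z = 58 mm. Front wall at x = 71 to 75 mm carries the lip.
- lip_edge (a point): Middle of the lower inner edge of the fixed retaining lip, a board strip 160 mm wide (box y), 4 mm thick (z = 64 to 68 mm), overhanging the box mouth from x = 75 mm back to x = 55 mm (this edge). Axes as the box.
- flap (a joint): Fold angle of the lid flap, rad: 0 closed flat and level, 1.57 upright, more leans back away from the lip (stop 2.25). Starts at 1.6 to 2.0. Its springy hinge (net 0.07 to 0.1 N m at 0) reopens it if let go untucked. Held under the lip it rests at about 0.035.
- runner (a joint): Slide of the flap, hinge and all, in its slotted hinge towards the lip (box +x), m: 0 at the start, 0.016 the end stop, fully home. About 3 N of friction; stays where left. The flat flap's edge is 5 mm short of the lip at 0, 11 mm beneath it at 0.016. Press flat first (its top is then 4 mm below the lip's underside); slid too early it meets the lip.
- flap_edge (a point): Middle of the flap's free edge. The flap is a kraft board 140 mm wide (along y), 4 mm thick (2 mm either side of the hinge line's plane), reaching 118 mm from the hinge line to this edge. Flap axes: x from the hinge to this edge, z out of the outside face (up when closed). The outside is bare board with one raised rib.
- flap_rib (a point): Foot of the push rib on the flap's outside, at its hinge-side face, 95 mm from the hinge line, mid-width. The rib is 100 mm long (y), 6 mm thick (95 to 101 mm from the hinge line), 7 mm high above the outside face. A fingertip on the flap, on the hinge side of the rib, can push the flap forward by it. Axes as the flap.
- liner: Cream lining 94 x 120 x 2 mm on the flap's inner side (towards the chocolates), 10 mm in from the edges; not to be touched. Origin on the hinge line, mid-width; axes as the flap.
- chocolates: Twelve dark chocolates in paper cups filling the box, up to 39 mm above the counter, 15 mm below the flap's board when it is closed; not to be touched. Origin and axes as the box.
- spool: Loose pink ribbon spool, 64 mm across, 38 mm high, standing near the box; leave alone. Origin: centre of its underside.
- jar: Loose closed jar of chocolate spread, 56 mm across, 85 mm high; leave alone. Origin: centre of its underside.
- card_block: Loose wooden block 45 x 80 x 24 mm with an upright blank price card, 79 mm high in all; leave alone. Origin: centre of its underside.
- pop_stand: Loose wooden block 60 x 60 x 30 mm with one chocolate lollipop on a stick, 134 mm high in all; leave alone. Origin: centre of its underside.

How it is judged:
By the outcome, as a careful person would: the job done as asked, in the order asked, and still so for the second after the job is handed in, with the robot touching nothing.
It also fails if it takes over 38 s, if anything falls off the work surface, if the arm or the gripper's body presses on something with over 40 N, if the wrist force passes 120 N, or if a joint passes its speed limit or range.

## Robot

A 6-joint arm with a two-finger parallel gripper is mounted at the origin on the work surface. World frame = base frame: x ahead of the robot, y to its left, z up, the work surface at z = 0. Lengths are in m, angles in rad, forces in N, time in s.
With the tool pointing down it reaches from about 0.375 to 0.9 m from the base axis. Payload 3.1 kg.
Tool frame: the origin (TCP) lies at the centre of the arm's flange, where the gripper is bolted on; the fingertips stand 182 mm ahead of it and the grasp point (between the pads) lies 164 mm ahead of it; z points along the fingers, y is the direction in which the jaws open and shut (so a half turn about z gives the same grasp; the last joint's range is limited). The gripper opens to 87 mm and grips with 3 to 60 N. Pads are 19 mm wide; open, the fingers measure 117 mm over their backs; the gripper's body (75 mm by 190 mm) begins 51 mm behind the grasp point.
Start: joints at [-1.347, 0.527, 1.433, -0, 1.181, -0.178], TCP at [0.244, -0.575, 0.405] pointing down, gripper open.
Joint ranges: [-3.08, 3.08], [-0.75, 2.2], [0.22, 2.44], [-1.43, 4.57], [0, 2.65], [-2.85, 2.85]. Speed limits (rad/s): [2.79, 2.79, 3.14, 3.14, 3.14, 3.14].

## Interface

Orientations are given as [roll, pitch, yaw] about the fixed x, y, z axes, in that order (R = Rz(yaw) Ry(pitch) Rx(roll)).
In Python, from plant import observe, grab_frame, camera_model, close_job gives the robot as it stands.
- The arm moves only by the tool send_rows, never from a script. Its argument "commands" is a list of rows, each a list of 5 numbers: the shift along the tool's x, y, z in mm, then the turn about the tool's z in rad, then the opening, from 0 (shut) to 1 (fully open). In form: [[dx, dy, dz, turn, claw], ...]. A call has 1 to 20 rows; each row shifts and turns the commanded pose from where the row before left it, along the tool's axes as they then stand; what a row does not reach is not made up. A row lasts 1/8 s, in which the tool goes at most 62.5 mm and 10.7 degrees, less where a joint would pass 70% of its speed; a pose out of reach is approached as far as the arm can. A call is refused whole if a number of a shift passes 62.5 or a number of a turn 0.188, either way. A call with a gripper value outside its range is refused whole. The fingers move at their own pace and stop on an object; "newtons" is the grip in N (left out, the last holds). Time passes only in rows, so rows that do not move let the fingers close. It gives the time, the measured TCP pose, the force and the opening at its end, in the units of the state.
- observe(): the state, without advancing time (a new reading comes with each control period).
- grab_frame(name): name is "side" or "top" or "wrist"; returns the picture (400x640x3 uint8, red, green, blue); there is no depth.
- camera_model(name): a dict with "mtx" (3x3 intrinsics, pixels), "dist" ([k1, k2, p1, p2, k3] as OpenCV has them; the pictures are not rectified), "T" (4x4, takes a point from camera to world coordinates); the wrist camera has in their place "mount" (4x4, takes a point from camera to tool coordinates, whose origin is the TCP and whose axes are the flange's). Camera axes: x right, y down, z forward; pixel columns grow to the right and rows downward; lengths in m; the calibration is good to about 2 mm. A picture is of the moment at which its call begins: read the wrist's pose just before it. camera_model takes no time and is no camera call.
- close_job(): hands the job in, once; it reports no verdict.
The state is a dict: "clock": time; "joints": joint angles; "qvel": joint speeds; "joint_efforts": joint torques, N m; "position": TCP position; "eef_rot": TCP orientation; "force": force on the tool from outside, world axes, zero at the start; "moment": the same for the moment, N m; "finger_gap": finger opening in m.
Only numpy, scipy, OpenCV 4.12 (cv2) and the standard library are available. Lean on these libraries where they do the work, as an engineer would, in place of code of your own. Each camera call takes 0.05 s, during which the arm holds its last target. There are 200 camera calls.

## Working session

There is one attempt and no reset: what is moved stays moved. The work goes in short steps, Python scripts to look and compute and a tool call to move; the robot and the scene stay as the last step left them, time stands still between calls to the robot, and variables do not carry over. Pictures are saved under pics/ and viewed, about 8 in all and at most 12, crops included, and the job is handed in when it is done.

Besides the shell and the picture viewer there is one more tool, called after "Emit:" by a JSON object that holds its "method" and its "body", one argument or row to a line. send_rows: Moves the arm, as the interface text tells. Its arguments: {"type":"object","properties":{"commands":{"type":"array","items":{"type":"array","items":{"type":"number"}}},"newtons":{"type":"number"}},"required":["commands"]}

```bash
ls; mkdir -p pics
python3 - <<'E'
from plant import *
import cv2
s=observe(); print(s)
for n in("top","side"):
    cv2.imwrite(f"pics/{n}0.png",grab_frame(n)[:,:,::-1]); m=camera_model(n); print(n,m)
print(camera_model("wrist"))
E
```

```text
pics
{'clock': 0.0, 'joints': array([-1.34750015e+00,  5.28440551e-01,  1.43390987e+00, -3.81228091e-05,
        1.18139985e+00, -1.78509480e-01]), 'qvel': array([-0.00074902, -0.00150502,  0.00111602,  0.00099251,  0.00073923,
        0.00076522]), 'joint_efforts': array([-5.29812842e-04, -4.40039062e+01, -1.76592278e+01,  6.31661760e-02,
        5.79477358e-02, -1.60171389e-04]), 'position': array([ 0.24436399, -0.57486678,  0.40378455]), 'eef_rot': array([-3.13946306e+00, -3.48436164e-04,  4.01819798e-01]), 'force': array([0.3410888 , 0.32997967, 0.31122692]), 'moment': array([-0.0621045 , -0.02774589, -0.06403995]), 'finger_gap': 0.08659244672152035}
top {'mtx': array([[495.33994823,   0.        , 323.70508755],
       [  0.        , 495.33994823, 201.6768531 ],
       [  0.        ,   0.        ,   1.        ]]), 'dist': array([-0.13208239,  0.        ,  0.        ,  0.        ,  0.        ]), 'T': array([[-0.01931875, -0.97846992,  0.20548335,  0.39316827],
       [-0.99979594,  0.02011983,  0.00180959,  0.05279497],
       [-0.00590492, -0.20540646, -0.97865894,  1.12490924],

[... 459 characters left out ...]
, -0.82311183, -0.56733662,  0.54541063],
       [ 0.        ,  0.        ,  0.        ,  1.        ]])}
{'mtx': array([[348.83507124,   0.        , 321.69310314],
       [  0.        , 348.83507124, 201.89512467],
       [  0.        ,   0.        ,   1.        ]]), 'dist': array([-0.05118937,  0.        ,  0.        ,  0.        ,  0.        ]), 'mount': array([[-1.16528660e-03, -9.55019534e-01, -2.96540607e-01,
         8.18257936e-02],
       [ 9.99998995e-01, -8.73326801e-04, -1.11701827e-03,
        -1.18096727e-03],
       [ 8.07797404e-04, -2.96541610e-01,  9.55019592e-01,
         2.03351673e-02],
       [ 0.00000000e+00,  0.00000000e+00,  0.00000000e+00,
         1.00000000e+00]])}
```

View pics/top0.png

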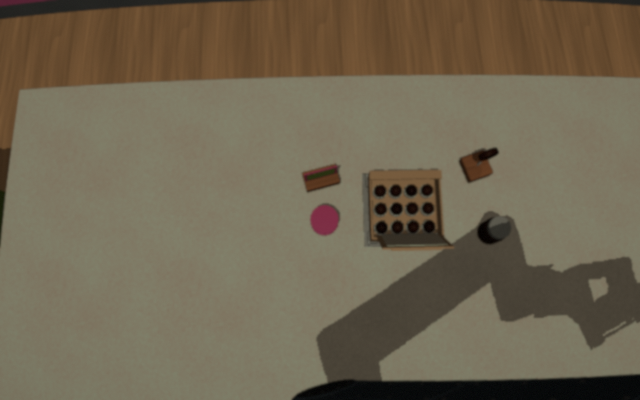

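View pics/side0.png

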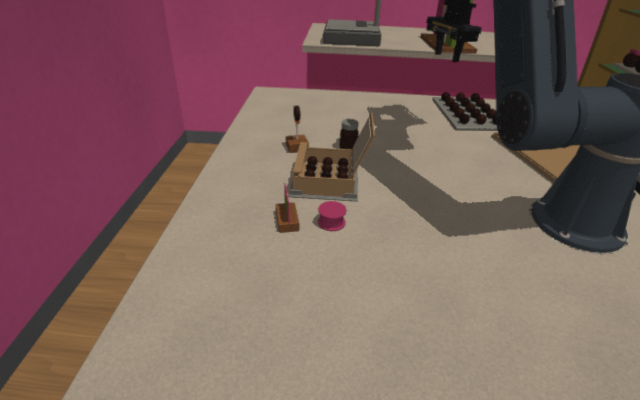

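Top view: the box is at about (405,210), lip on the far side (row ~172) and flap on the robot side (row ~240). The jar is at (495,228), pop stand (477,165), spool (325,219) and card block (321,178). Next I'll get rough positions from the top camera.

```bash
cat > h.py <<'E'
from plant import *
import cv2, numpy as np
from scipy.spatial.transform import Rotation as R
def cam(n,s=None):
    m=camera_model(n)
    if n!="wrist": return m["mtx"],m["dist"],m["T"]
    T=np.eye(4);T[:3,:3]=R.from_euler("xyz",s["eef_rot"]).as_matrix();T[:3,3]=s["position"]
    return m["mtx"],m["dist"],T@m["mount"]
def ray(c,p):
    K,D,T=c
    u=cv2.undistortPoints(np.array(p,float).reshape(-1,1,2),K,D)[:,0]
    d=np.c_[u,np.ones(len(u))]@T[:3,:3].T
    return T[:3,3],d
def onz(c,p,z):
    o,d=ray(c,p); return o+d*((z-o[2])/d[:,2])[:,None]
def proj(c,X):
    K,D,T=c; Ti=np.linalg.inv(T)
    return cv2.projectPoints(np.array(X,float).reshape(-1,3),cv2.Rodrigues(Ti[:3,:3])[0],Ti[:3,3],K,D)[0][:,0]
def tri(c1,p1,c2,p2):
    o1,d1=ray(c1,p1);o2,d2=ray(c2,p2);r=[]
    for a,b in zip(d1,d2):
        t=np.linalg.lstsq(np.c_[a,-b],o2-o1,rcond=None)[0]
        r.append((o1+a*t[0]+o2+b*t[1])/2)
    return np.array(r)
E
python3 - <<'E'
from h import *
c=cam("top")
print("lip",onz(c,[[370,171],[440,171]],.068).round(3))
print("plate near",onz(c,[[365,240]],.004).round(3))
for n,p,z in(("jar",(492,230),.085),("pop",(477,166),.03),("spool",(325,219),.038),("card",(322,180),.024)): print(n,onz(c,[p],z).round(3))
E
```

```text
lip [[ 0.682 -0.049  0.068]
 [ 0.679 -0.205  0.068]]
plate near [[ 0.537 -0.037  0.004]]
jar [[ 0.542 -0.306  0.085]]
pop [[ 0.7   -0.303  0.03 ]]
spool [[0.582 0.053 0.038]]
card [[0.675 0.058 0.024]]
```

Emit:
{"method": "send_rows", "body": {
  "commands": [
    [0,0,0,0.134,0],
    [0,0,0,0.134,0],
    [0,0,0,0.134,0],
    [28,-50,0,0,0],
    [28,-50,0,0,0],
    [28,-50,0,0,0],
    [28,-50,0,0,0],
    [28,-50,0,0,0],
    [28,-50,0,0,0],
    [28,-50,0,0,0],
    [28,-50,0,0,0],
    [28,-50,0,0,0],
    [0,0,0,0,0],
    [0,0,0,0,0]
  ],
  "newtons": 20
}}

```text
clock: 1.85
position: [0.4964, -0.1251, 0.4044]
eef_rot: [3.141, 0.001, 0.001]
force: [0.9, 0.1, 1.3]
finger_gap: 0.0002
```

Run:
```python
from h import *
import pickle
s=observe(); im=grab_frame("wrist"); pickle.dump((s,im),open("w1.pkl","wb"))
print(s["clock"],s["position"],s["eef_rot"],s["force"],s["finger_gap"])
c=cam("wrist",s)
print(proj(c,[[.605,-.127,.05]]))
cv2.imwrite("pics/w1.png",cv2.resize(im[:,:,::-1],(800,500)))
```

```text
1.85 [ 0.49637233 -0.12514229  0.40443621] [3.14143692e+00 9.38875894e-04 8.50130424e-04] [0.90654551 0.08355743 1.30002634] 0.0002454933772293899
[[325.23713285  62.19407191]]
```

View pics/w1.png

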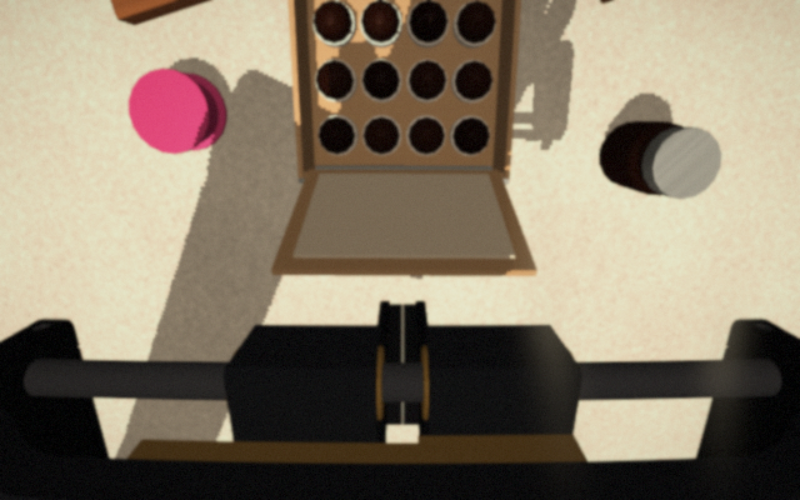

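The wrist view shows the box (display cols 295–520), the flap leaning back with its free edge at row ~268, and the jar at (685,162). The lip is out of frame, so I'll back off to see it.

Emit:
{"method": "send_rows", "body": {
  "commands": [
    [-35,0,0,0,0],
    [-35,0,0,0,0],
    [0,0,0,0,0],
    [0,0,0,0,0]
  ]
}}

```text
clock: 2.4
position: [0.4268, -0.1266, 0.4051]
eef_rot: [3.141, -0.002, -0.003]
force: [1.0, -0.2, 1.0]
finger_gap: 0.0007
```

Run:
```python
from h import *
import pickle
s=observe(); im=grab_frame("wrist"); pickle.dump((s,im),open("w2.pkl","wb"))
print(s["clock"],s["position"],s["eef_rot"])
o=cv2.resize(im[0:260,180:500,::-1],None,fx=2.3,fy=2.3,interpolation=cv2.INTER_CUBIC)
cv2.imwrite("pics/w2.png",o)
```

```text
2.4 [ 0.4267827  -0.12659642  0.40511773] [ 3.14066810e+00 -1.75897686e-03 -2.79656462e-03]
```

View pics/w2.png

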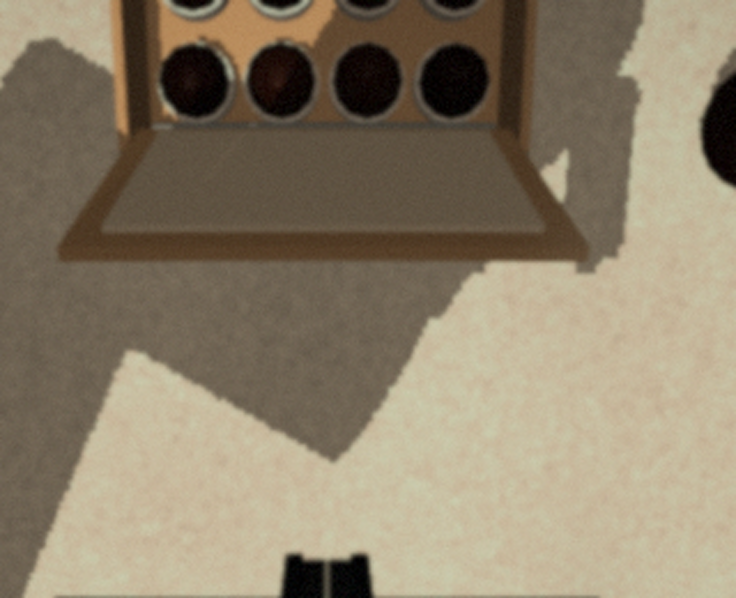

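Run:
```python
from h import *
import pickle
a,_=pickle.load(open("w1.pkl","rb"));b,_=pickle.load(open("w2.pkl","rb"))
X=tri(cam("wrist",a),[[220,217],[428,217]],cam("wrist",b),[[206,112],[435.6,112]])
print(X.round(4),np.linalg.norm(X[1]-X[0]))
```

```text
[[ 0.4985 -0.0549  0.1644]
 [ 0.4978 -0.1963  0.1625]] 0.14143683244496344
```

Emit:
{"method": "send_rows", "body": {
  "commands": [
    [50,0,0,0,0],
    [50,0,0,0,0],
    [50,0,0,0,0],
    [0,0,0,0,0],
    [0,0,0,0,0]
  ]
}}

```text
clock: 3.08
position: [0.5765, -0.1252, 0.404]
eef_rot: [-3.141, 0.002, 0.0]
force: [0.1, 0.0, -1.2]
finger_gap: 0.0001
```

Run:
```python
from h import *
import pickle
s=observe(); im=grab_frame("wrist"); pickle.dump((s,im),open("w3.pkl","wb"))
print(s["clock"],s["position"],s["eef_rot"])
o=cv2.resize(im[0:260,180:500,::-1],None,fx=2.3,fy=2.3,interpolation=cv2.INTER_CUBIC)
cv2.imwrite("pics/w3.png",o)
```

```text
3.075 [ 0.57653153 -0.1252137   0.4039949 ] [-3.14099260e+00  1.77409828e-03  1.25551435e-04]
```

View pics/w3.png

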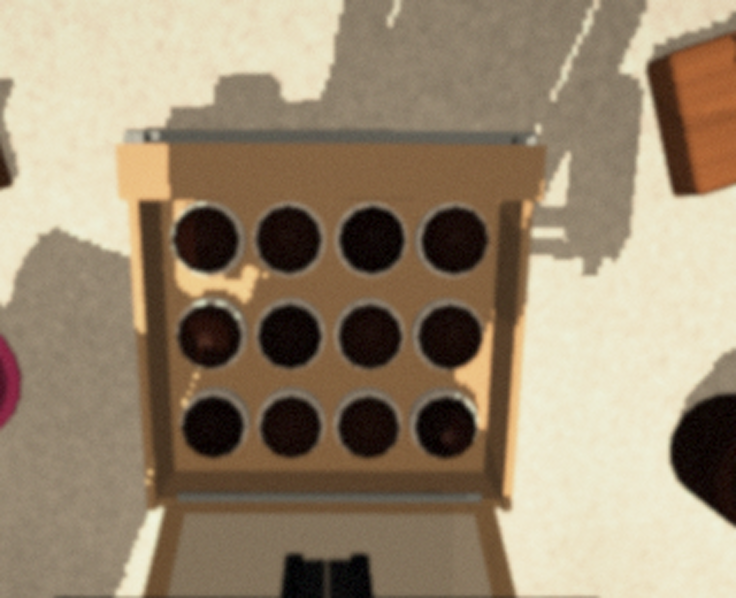

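Run:
```python
from h import *
import pickle
s,im=pickle.load(open("w3.pkl","rb")); c=cam("wrist",s)
P=np.array([[117,145],[546,149],[543,201],[119,198]])/2.3+[180,0]
L=onz(c,P,.068); print(L.round(4)); print("w",np.linalg.norm(L[1]-L[0]),np.linalg.norm(L[2]-L[3]),"d",np.linalg.norm(L[0]-L[3]))
d=(L[0]-L[1])+(L[3]-L[2]); yaw=np.arctan2(-d[0],d[1]); ctr=L.mean(0); ex=np.array([np.cos(yaw),np.sin(yaw),0]); O=ctr-.065*ex
print("yaw",yaw,"origin",O)
H=O-.068*ex; print("hinge",H)
W=np.array([[150,503],[508,507]])/2.3+[180,0]; print("walls rear z54",onz(c,W,.054).round(4))
```

```text
[[ 0.6832 -0.0463  0.068 ]
 [ 0.6816 -0.2053  0.068 ]
 [ 0.6631 -0.2055  0.068 ]
 [ 0.6643 -0.0458  0.068 ]]
w 0.15900496228794725 0.1597107058985765 d 0.018875378937497484
yaw -0.008642003572270757 origin [ 0.60805041 -0.12517994  0.068     ]
hinge [ 0.54005294 -0.12459229  0.068     ]
walls rear z54 [[ 0.5371 -0.0465  0.054 ]
 [ 0.5351 -0.2034  0.054 ]]
```

Box origin is about (0.608,-0.125) with yaw -0.009, so the hinge is at x≈0.540. The lip measures 159×19 mm against 160×20 expected, and the flap sits at about 1.95 rad. Next I'll go behind the flap, lower the fingertip and push to upright.

Emit:
{"method": "send_rows", "body": {
  "commands": [
    [-53,0,0,0.009,0],
    [-53,0,0,0,0],
    [0,0,0,0,0],
    [0,0,44,0,0],
    [0,0,43,0,0],
    [0,0,0,0,0],
    [10,0,0,0,0],
    [10,0,0,0,0],
    [10,0,-2,0,0],
    [10,0,-3,0,0],
    [12,0,-3,0,0],
    [0,0,0,0,0]
  ]
}}

```text
clock: 4.62
position: [0.5238, -0.1254, 0.3262]
eef_rot: [3.141, -0.002, -0.009]
force: [-0.8, -0.3, -0.2]
finger_gap: 0.0003
```

Run:
```python
from h import *
s=observe(); im=grab_frame("side")
print(s["clock"],s["position"],s["eef_rot"],s["force"])
cv2.imwrite("pics/s1.png",cv2.resize(im[80:240,220:460,::-1],None,fx=3.2,fy=3.2,interpolation=cv2.INTER_CUBIC))
```

```text
4.625 [ 0.52379684 -0.12538579  0.32619853] [ 3.14070891e+00 -2.34707999e-03 -8.74271764e-03] [-0.80235902 -0.3325415  -0.16022816]
```

View pics/s1.png

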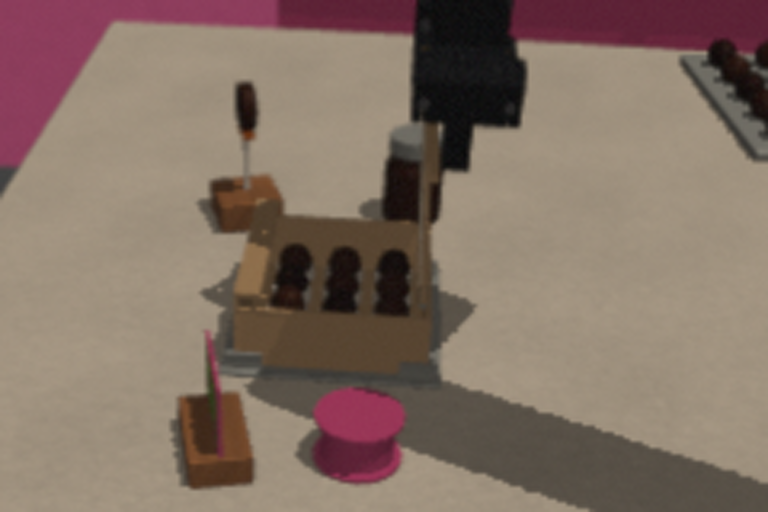

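The flap is upright against the finger (display (430,150)→(420,310)). Next I'll follow the arc down.

Emit:
{"method": "send_rows", "body": {
  "commands": [
    [8.5,0,1,0,0],
    [8.5,0,1,0,0],
    [8.5,0,1.5,0,0],
    [8.5,0,2,0,0],
    [7,0,3,0,0],
    [7,0,3,0,0],
    [7,0,3,0,0],
    [5.5,0,5,0,0],
    [5.5,0,5,0,0],
    [5.5,0,5,0,0],
    [3.5,0,5.4,0,0],
    [3.5,0,5.4,0,0],
    [3.5,0,5.4,0,0],
    [3.5,0,5.4,0,0],
    [1.8,0,5.3,0,0],
    [1.8,0,5.3,0,0],
    [1.8,0,5.3,0,0],
    [0,0,0,0,0]
  ]
}}

```text
clock: 6.92
position: [0.6134, -0.126, 0.2581]
eef_rot: [-3.141, 0.001, -0.009]
force: [-0.9, -0.5, -0.0]
finger_gap: 0.0004
```

Run:
```python
from h import *
s=observe(); im=grab_frame("side")
print(s["clock"],s["position"],s["eef_rot"],s["force"])
cv2.imwrite("pics/s2.png",cv2.resize(im[80:240,220:460,::-1],None,fx=3.2,fy=3.2,interpolation=cv2.INTER_CUBIC))
```

```text
6.925 [ 0.61336182 -0.1260487   0.25813964] [-3.14132917e+00  8.60791570e-04 -9.11016710e-03] [-0.90516921 -0.48483467 -0.00152703]
```

View pics/s2.png

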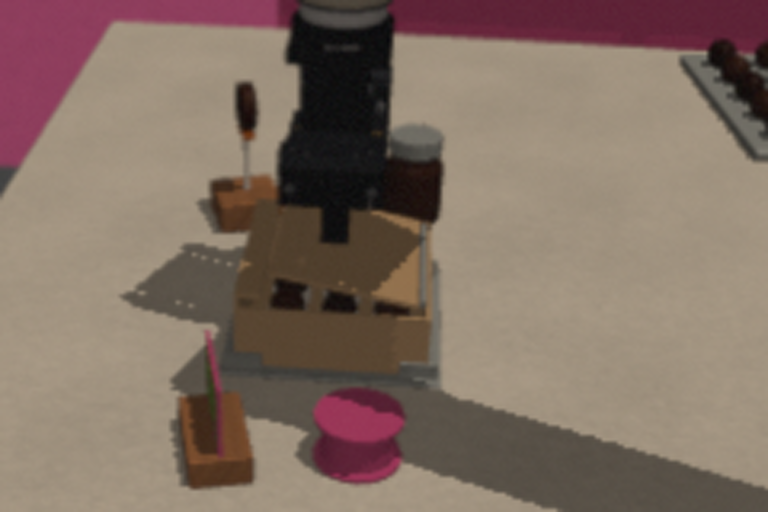

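The flap is nearly down with the finger on its outside. Next I'll press it flat, watching the force.

Emit:
{"method": "send_rows", "body": {
  "commands": [
    [1,0,5,0,0],
    [0.5,0,5,0,0],
    [0,0,4,0,0],
    [0,0,1,0,0],
    [0,0,0,0,0]
  ]
}}

```text
clock: 7.6
position: [0.6152, -0.1261, 0.2438]
eef_rot: [3.141, -0.001, -0.009]
force: [1.2, 0.3, 0.7]
finger_gap: 0.0007
```

Emit:
{"method": "send_rows", "body": {
  "commands": [
    [0,0,1,0,0],
    [0,0,1,0,0],
    [0,0,0,0,0]
  ]
}}

```text
clock: 7.98
position: [0.6152, -0.1262, 0.2422]
eef_rot: [3.141, -0.001, -0.009]
force: [0.6, 0.7, 3.8]
finger_gap: 0.0006
```

Emit:
{"method": "send_rows", "body": {
  "commands": [
    [0,0,0.5,0,0],
    [0,0,0,0,0],
    [0,0,0,0,0]
  ]
}}

```text
clock: 8.35
position: [0.6152, -0.1262, 0.2419]
eef_rot: [3.141, -0.001, -0.009]
force: [0.4, 0.5, 5.1]
finger_gap: 0.0007
```

The flap is flat: the tip is at z≈0.060 and the force is rising at 5 N. Next I'll slide forward to the rib.

Emit:
{"method": "send_rows", "body": {
  "commands": [
    [2,0,0,0,0],
    [2,0,0,0,0],
    [2,0,0,0,0],
    [2,0,0,0,0],
    [2,0,0,0,0],
    [2,0,0,0,0],
    [2,0,0,0,0],
    [0,0,0,0,0]
  ]
}}

```text
clock: 9.35
position: [0.628, -0.1262, 0.2416]
eef_rot: [-3.141, 0.003, -0.009]
force: [-3.2, 1.1, 7.7]
finger_gap: 0.0005
```

Emit:
{"method": "send_rows", "body": {
  "commands": [
    [2,0,0,0,0],
    [2,0,0,0,0],
    [2,0,0,0,0],
    [2,0,0,0,0],
    [0,0,0,0,0]
  ]
}}

```text
clock: 9.98
position: [0.6348, -0.1262, 0.2413]
eef_rot: [-3.141, 0.008, -0.008]
force: [-5.6, -0.3, 9.1]
finger_gap: 0.0004
```

Emit:
{"method": "send_rows", "body": {
  "commands": [
    [2,0,0,0,0],
    [2,0,0,0,0],
    [0,0,0,0,0]
  ]
}}

```text
clock: 10.35
position: [0.6389, -0.1262, 0.2412]
eef_rot: [-3.141, 0.008, -0.008]
force: [-4.8, -0.4, 7.2]
finger_gap: 0.0005
```

Emit:
{"method": "send_rows", "body": {
  "commands": [
    [2,0,0,0,0],
    [2,0,0,0,0],
    [0,0,0,0,0]
  ]
}}

```text
clock: 10.72
position: [0.6428, -0.1262, 0.2411]
eef_rot: [-3.141, 0.008, -0.008]
force: [-4.8, -0.1, 7.9]
finger_gap: 0.0004
```

Emit:
{"method": "send_rows", "body": {
  "commands": [
    [2,0,0,0,0],
    [1,0,0,0,0],
    [0,0,0,0,0]
  ]
}}

```text
clock: 11.1
position: [0.6441, -0.1262, 0.2406]
eef_rot: [-3.14, 0.015, -0.008]
force: [-10.5, -0.7, 9.8]
finger_gap: 0.0004
```

Emit:
{"method": "send_rows", "body": {
  "commands": [
    [1,0,0,0,0],
    [1,0,0,0,0],
    [0,0,0,0,0]
  ]
}}

```text
clock: 11.48
position: [0.645, -0.1262, 0.2403]
eef_rot: [-3.139, 0.019, -0.007]
force: [-12.9, -1.2, 10.7]
finger_gap: 0.0003
```

The tip has been stationary at box-frame home (front at 0.651) while Fx rose to 13 N, so it is at the end stop. Next I'll unload upward first, then ease back and lift clear.

Emit:
{"method": "send_rows", "body": {
  "commands": [
    [0,0,-1.5,0,0],
    [-0.5,0,-1.5,0,0],
    [-1,0,-1.5,0,0],
    [-1,0,-2,0,0],
    [-0.5,0,-3,0,0],
    [0,0,-5,0,0],
    [0,0,-15,0,0],
    [0,0,-40,0,0],
    [-50,0,-60,0,0],
    [-60,0,0,0,0],
    [0,0,0,0,0],
    [0,0,0,0,0]
  ]
}}

```text
clock: 12.98
position: [0.5478, -0.1258, 0.3605]
eef_rot: [3.14, -0.005, -0.01]
force: [1.4, -0.7, -0.0]
finger_gap: 0.0005
```

Run:
```python
from h import *
s=observe(); im=grab_frame("wrist"); sd=grab_frame("side")
print(s["clock"],s["position"],s["eef_rot"],s["force"])
a=cv2.resize(im[0:200,180:500,::-1],(800,500),interpolation=cv2.INTER_CUBIC)
c=cam("wrist",s); ex=np.array([1,-.009,0]); ey=np.array([.009,1,0]); O=np.array([.608,-.1252,0])
for n,x,z in(("lip rear",.055,.068),("rib rear top home",.043,.07),("rib front top home",.049,.07),("rib rear unslid",.027,.07),("hinge edge home",-.052,.06)):
    p=proj(c,[O+x*ex+y*ey+[0,0,z] for y in(.05,-.05)]); print(n,((p-[180,0])*2.5).round(0).tolist())
cv2.imwrite("pics/w4.png",a); cv2.imwrite("pics/s3.png",cv2.resize(sd[80:240,220:460,::-1],None,fx=3.2,fy=3.2,interpolation=cv2.INTER_CUBIC))
```

```text
12.975 [ 0.54778969 -0.12584925  0.36047704] [ 3.13971326 -0.00484882 -0.00955688] [ 1.42913821 -0.7125525  -0.02442818]
lip rear [[181.0, 121.0], [524.0, 120.0]]
rib rear top home [[181.0, 163.0], [523.0, 163.0]]
rib front top home [[180.0, 142.0], [524.0, 141.0]]
rib rear unslid [[184.0, 220.0], [521.0, 220.0]]
hinge edge home [[203.0, 469.0], [503.0, 469.0]]
```

View pics/w4.png

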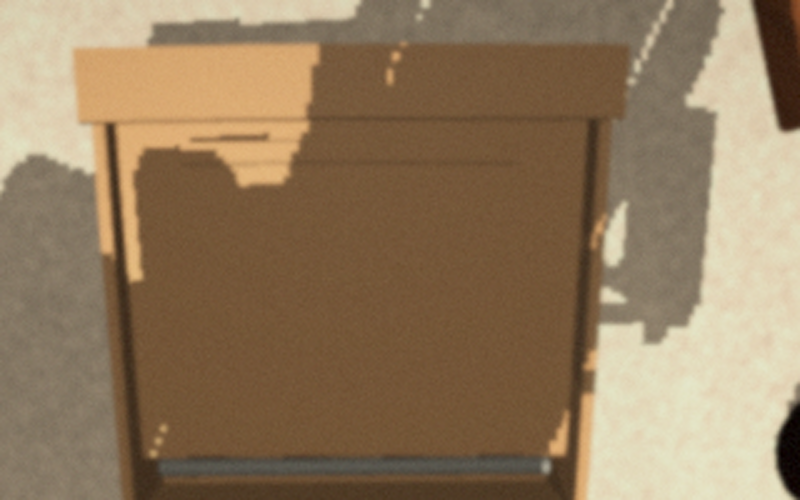

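View pics/s3.png

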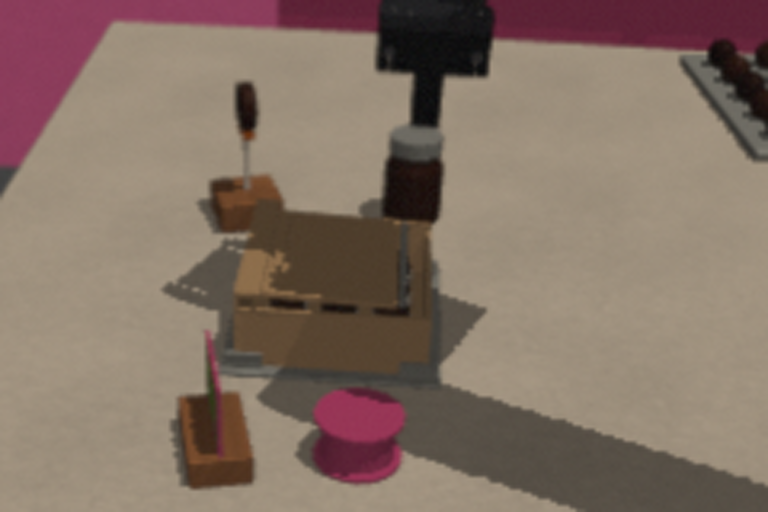

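The flap is shut beneath the lip. The rib's rear line is at row 163, against a predicted 163 for fully home and 220 for unslid. The other items haven't moved and the arm is clear.

```bash
python3 -c "
from plant import *
print(close_job())"
```

```text
the job is handed in; nothing more can be done
None
```

The gift box is closed and handed in at about 13 s of the 38 s allowed. With the gripper shut, I pushed the flap over from behind on its outside face. I then pressed it flat with about 5 N and slid it forward by the rib until it hit the end stop. Lifting straight up left the lip alone holding it.

**Last checks:**
- **Tucked home:** at the stop the fingertip stayed put, front at about 0.651 m as predicted, while the push rose to 13 N. After release, the wrist picture showed the rib's rear line at row 163, exactly where fully home should be (unslid would be 220).
- **Held shut:** the flap was still down under the lip in both views after the finger had moved away.
- **Other items:** the spool, jar, card block and lollipop stand look unmoved in the side view, and the arm was clear of everything.
- **Forces:** the highest tool force I saw reported was about 17 N, well under the limits.

No check failed or disagreed. The flap's final fold angle was judged by eye, not measured, and the hand-in gives no verdict.

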